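# Stand up the thin damper reservoir by way of the sloped rest

### The job

Take the thin-walled reservoir can from the low cradle and lay it in the sloped rest, base against the foot plate and neck up the slope, and let go; then take it again another way and stand it on its base, neck up, wholly on the round rubber pad, and let go. Its wall dents easily: grip it with no more than about 30 N per finger, set it down gently without dropping it, and leave the other things on the bench where they are.

Things in the scene. Friction and masses are not known exactly. Their poses are not given: they have to be found in the camera images.
- can: Thin-walled aluminium reservoir can of a shock absorber, 0.11 to 0.22 kg: a plain round body 44 mm in diameter and 80 mm long, closed by a flat base, with a narrower neck 28 mm in diameter and 14 mm long at the other end (94 mm overall). Origin on the can's axis, 45 mm from the base (near its centre of mass); its x axis runs along the can from base to neck. It starts lying level in the cradle, neck the way of the cradle's x axis.
- cradle: Low fixed cradle, 90 mm long (x) by 34 mm wide: two level steel rods along its x axis, narrower than the can so that fingers can pass on both sides. Origin: centre of its underside on the bench, z up. The axis of the can lying in it is 38.5 mm above the bench.
- rest: Fixed sloped rest on a base plate 130 by 70 by 8 mm: two steel rods 78 mm long (34 mm over both, narrower than the can) rise at 45 degrees towards its +x from a foot plate 40 mm wide, square to the rods, whose upper edge reaches 14 mm past the can's axis. Origin under the base plate on the bench, z up; the slope rises along its x axis, which points roughly away from the robot.
- rest_seat (a point): The point where the can's origin lies when the can is home in the sloped rest (on both rods, base against the foot plate): 13 mm to the -x side of the rest's origin and 74 mm above the bench. Axes as those of the rest.
- pad: Fixed round black rubber pad, 90 mm in diameter, 5 mm thick, flat. Origin: centre of its underside on the bench. A can standing on it has its origin 50 mm above the bench.
- shock: Bystander: complete coil-spring shock with side reservoir, about 190 mm long, lying on the bench beyond the work. Origin under its middle, its x axis along its length.
- endcap: Bystander: short solid aluminium end cap, 44 mm in diameter and 36 mm high, standing on the bench. Origin under its centre.
- jar: Bystander: grease jar with a black lid, 64 mm in diameter and 70 mm high. Origin under its centre.
- wrench: Bystander: steel wrench 180 mm long, lying flat on the bench. Origin under its middle.
Not all that is in view belongs to the job. There is more than one size of the pad; the one meant has the size given above.

How it is judged:
By the outcome, as a careful person would: the job done as asked, in the order asked, and still so for the second after the job is handed in, with the robot touching nothing.
It also fails if it takes over 64 s, if anything falls off the work surface, if the arm or the gripper's body presses on something with over 40 N, if the wrist force passes 120 N, or if a joint passes its speed limit or range.

### The arm

A 7-joint arm with a two-finger parallel gripper is mounted at the origin on the work surface. World frame = base frame: x ahead of the robot, y to its left, z up, the work surface at z = 0. Lengths are in m, angles in rad, forces in N, time in s.
With the tool pointing down it reaches from about 0.4 to 0.85 m from the base axis. Payload 10.4 kg.
Tool frame: the origin (TCP) lies on the centre line of the jaws, within the pads' length; the fingertips stand 25 mm ahead of it and the grasp point (between the pads) lies 6 mm ahead of it; z points along the fingers, y is the direction in which the jaws open and shut (so a half turn about z gives the same grasp; the last joint's range is limited). The gripper opens to 85 mm and grips with 20 to 120 N. Pads are 22 mm wide; open, the fingers measure 114 mm over their backs; the gripper's body (76 mm by 85 mm) begins 54 mm behind the grasp point. The pads swing forward as they close: fully open they stand 13 mm farther back than shut.
Start: joints at [-0.023, 0.332, -0.065, 1.46, 0.022, 1.35, -0.088], TCP at [0.625, 0, 0.256] pointing down, gripper open.
Joint ranges: [-2.6, 2.6], [-0.5, 2.12], [-1.47, 1.34], [0.16, 2.42], [-1.27, 4.41], [0.06, 2.06], [-2.6, 2.6]. Speed limits (rad/s): [2.22, 2.22, 2.79, 2.79, 3.14, 3.14, 3.14].

### API

Orientations are given as [roll, pitch, yaw] about the fixed x, y, z axes, in that order (R = Rz(yaw) Ry(pitch) Rx(roll)).
In Python, from plant import monitor, imaging, hand_in gives the robot as it stands.
- The arm moves only by the tool jog_arm, never from a script. Its argument "plan" is a list that holds one entry, the list of rows, each a list of 5 numbers: the shift along the tool's x, y, z in mm, then the turn about the tool's z in degrees, then the finger opening in mm, from 0 to 85.4. A call has 1 to 20 rows; each row shifts and turns the pose as measured when the row begins, along the tool's axes as they then stand; what a row does not reach is not made up. A row lasts 1/8 s, in which the tool goes at most 62.5 mm and 10.7 degrees, less where a joint would pass 70% of its speed; a pose out of reach is approached as far as the arm can. A call with a gripper value outside its range is refused whole. The fingers move at their own pace and stop on an object; "grip_force" is the grip in N (left out, the last holds). Time passes only in rows, so rows that do not move let the fingers close. It gives the time, the measured TCP pose, the force and the opening at its end, in the units of the state.
- monitor.get_obs(): the state, without advancing time (a new reading comes with each control period).
- imaging.capture(name): name is "scene" or "side" or "wrist"; returns the picture (400x640x3 uint8, red, green, blue); there is no depth.
- imaging.calibration(name): a dict with "mtx" (3x3 intrinsics, pixels), "k1" (the pictures are not rectified: a ray, as slopes to the right and down, at radius r is drawn at 1 + k1 r^2 times it, then the intrinsics apply), "R" (3x3) and "t" (3): a world point X has camera coordinates R X + t; the wrist camera has in their place "hand_eye" (4x4, takes a point from camera to tool coordinates, whose origin is the TCP and whose axes are the flange's). Camera axes: x right, y down, z forward; pixel columns grow to the right and rows downward; lengths in m; the calibration is good to about 2 mm. A picture is of the moment at which its call begins: read the wrist's pose just before it. calibration takes no time and is no camera call.
- hand_in(): hands the job in, once; it reports no verdict.
The state is a dict: "time_s": time; "qpos": joint angles; "joint_vel": joint speeds; "effort": joint torques, N m; "tcp_pos": TCP position; "tool_rot": TCP orientation; "force": force on the tool from outside, world axes, zero at the start; "moment": the same for the moment, N m; "width": finger opening in m.
Only numpy, scipy, OpenCV 4.12 (cv2) and the standard library are available. Lean on these libraries where they do the work, as an engineer would, in place of code of your own. Each camera call takes 0.05 s, during which the arm holds its last target. There are 200 camera calls.

## Working session

There is one attempt and no reset: what is moved stays moved. The work goes in short steps, Python scripts to look and compute and a tool call to move; the robot and the scene stay as the last step left them, time stands still between calls to the robot, and variables do not carry over. Pictures are saved under pics/ and viewed, about 8 in all and at most 12, crops included, and the job is handed in when it is done.

Besides the shell and the picture viewer there is one more tool, called after "Call:" as a command line: name --argument value ..., lists and objects as JSON in quotes. jog_arm: Moves the arm, as the interface text tells. Its arguments: {"type":"object","properties":{"plan":{"type":"array","items":{"type":"array","items":{"type":"array","items":{"type":"number"}}}},"grip_force":{"type":"number"}},"required":["plan"]}

```bash
ls; mkdir -p pics; python3 - <<'E'
from plant import monitor, imaging
import cv2, numpy as np
print(monitor.get_obs())
for n in ("scene","side"):
    im=imaging.capture(n); cv2.imwrite(f"pics/{n}0.png",im[:,:,::-1]); c=imaging.calibration(n); print(n,c)
print(imaging.calibration("wrist"))
E
```

```text
pics
{'time_s': 0.0, 'qpos': array([-0.02262942,  0.33289031, -0.06470801,  1.4609468 ,  0.02161455,
        1.34989356, -0.08849497]), 'joint_vel': array([-5.82710262e-04,  1.70089921e-03, -7.28516832e-05,  1.60295381e-03,
       -4.98564652e-04, -1.21292694e-03, -2.04057835e-03]), 'effort': array([ 4.98105128e-04, -6.25449800e+01,  4.97091911e-02, -3.91610491e+01,
        1.63588714e-02,  9.83294769e-03, -6.01235030e-06]), 'tcp_pos': array([6.24659497e-01, 1.48211547e-05, 2.55501800e-01]), 'tool_rot': array([-3.14015289e+00,  7.80965796e-05,  1.57086272e+00]), 'force': array([ 0.02741618,  0.84660346, -1.01469152]), 'moment': array([0.027253  , 0.01655805, 0.00274222]), 'width': 0.08519790363381007}
scene {'mtx': array([[517.2636021 ,   0.        , 319.38967531],
       [  0.        , 517.2636021 , 204.84284369],
       [  0.        ,   0.        ,   1.        ]]), 'k1': -0.08909723297321566, 'R': array([[ 0.63963276,  0.76855458, -0.01392078],
       [ 0.5943293 , -0.50595589, -0.62512505],
       [-0.48748602,  0.39157693, -0.78040047]]), 't': array([-0.47281627, -0.30893095,  1.
[... 254 characters left out ...]
9507],
       [-0.1325367 ,  0.57180727, -0.80961131],
       [ 0.15385933, -0.7950474 , -0.58670856]]), 't': array([0.64751888, 0.1137635 , 1.10758018])}
{'mtx': array([[316.28212502,   0.        , 319.43873109],
       [  0.        , 316.28212502, 202.3821448 ],
       [  0.        ,   0.        ,   1.        ]]), 'k1': -0.019995196188111845, 'hand_eye': array([[-3.71908328e-04, -9.55418396e-01, -2.95255060e-01,
         7.60063964e-02],
       [ 9.99999578e-01, -6.03267056e-04,  6.92500484e-04,
        -5.97592350e-04],
       [-8.39745353e-04, -2.95254678e-01,  9.55418217e-01,
        -1.16885461e-01],
       [ 0.00000000e+00,  0.00000000e+00,  0.00000000e+00,
         1.00000000e+00]])}
```

View pics/scene0.png

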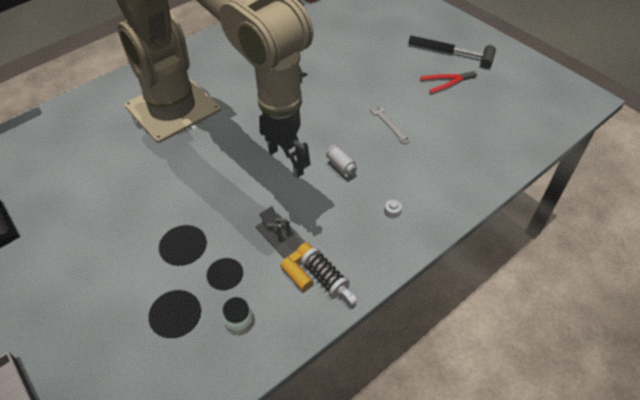

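View pics/side0.png

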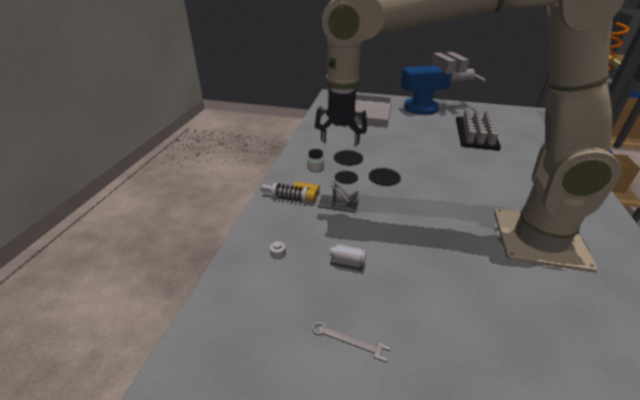

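Scene view: the can is at (341,161) with its neck to the lower right (352,174). The rest is at (278,228). There are three black discs, at (183,245), (225,274) and (175,313). Next I'll size the discs and enlarge the work area.

```bash
cat > h.py <<'E'
import numpy as np, cv2
from plant import monitor, imaging
from scipy.spatial.transform import Rotation as Ro
def cam(n, obs=None):
    c=imaging.calibration(n); K=c["mtx"]; k=c["k1"]
    if n=="wrist":
        T=np.eye(4); T[:3,:3]=Ro.from_euler("xyz",obs["tool_rot"]).as_matrix(); T[:3,3]=obs["tcp_pos"]
        W=T@c["hand_eye"]; R=W[:3,:3].T; t=-R@W[:3,3]
    else: R,t=c["R"],c["t"]
    return K,np.array([k,0,0,0,0.]),R,t
def cast(C,uv,z):
    K,d,R,t=C
    n=cv2.undistortPoints(np.array(uv,float).reshape(-1,1,2),K,d).reshape(-1,2)
    D=np.c_[n,np.ones(len(n))]@R; o=-R.T@t
    return o+D*((z-o[2])/D[:,2])[:,None]
def proj(C,X):
    K,d,R,t=C
    return cv2.projectPoints(np.array(X,float).reshape(-1,1,3),cv2.Rodrigues(R)[0],t,K,d)[0].reshape(-1,2)
def discs(C,g,z,amin=150):
    cs,_=cv2.findContours((g).astype(np.uint8),cv2.RETR_EXTERNAL,cv2.CHAIN_APPROX_NONE)
    for c in cs:
        if cv2.contourArea(c)<amin: continue
        P=cast(C,c[:,0],z)[:,:2].astype(np.float32)
        (x,y),r=cv2.minEnclosingCircle(P); A=cv2.contourArea(P.reshape(-1,1,2))
        print("px",c[:,0].mean(0).round(),"xy",round(x,4),round(y,4),"Dencl mm",round(2e3*r,1),"Darea",round(2e3*(A/np.pi)**.5,1))
E
python3 - <<'E'
from h import *
for n,amin in (("scene",300),("side",60)):
    im=cv2.imread(f"pics/{n}0.png"); C=cam(n); g=im.max(2)<45
    g[:215 if n=="scene" else 140]=0; print(n); discs(C,g,.005,amin)
s=cv2.imread("pics/scene0.png"); d=cv2.imread("pics/side0.png")
a=cv2.resize(s[130:310,150:390],None,fx=3.33,fy=3.33,interpolation=cv2.INTER_CUBIC)[:600,:800]
cv2.imwrite("pics/crop0.png",a)
C=cam("scene")
print("can base/neck",cast(C,[[333,152],[352,174]],.0385)); print("rest",cast(C,[[278,232]],.01))
E
```

```text
scene
px [235. 310.] xy 0.7259 -0.2396 Dencl mm 59.6 Darea 54.6
px [174. 314.] xy 0.6433 -0.3547 Dencl mm 117.4 Darea 112.9
px [224. 274.] xy 0.6283 -0.2061 Dencl mm 83.3 Darea 79.7
px [181. 241.] xy 0.488 -0.2416 Dencl mm 116.5 Darea 100.9
side
px [526. 225.] xy 0.0422 -0.0576 Dencl mm 110.3 Darea 45.4
px [346. 177.] xy 0.6272 -0.2047 Dencl mm 79.1 Darea 74.2
px [384. 177.] xy 0.4876 -0.2407 Dencl mm 113.3 Darea 108.0
px [586. 178.] xy -0.2654 -0.4157 Dencl mm 317.1 Darea 189.1
px [348. 158.] xy 0.6426 -0.3543 Dencl mm 111.7 Darea 105.9
px [315. 154.] xy 0.7807 -0.3555 Dencl mm 69.1 Darea 57.1
px [480. 144.] xy 0.0964 -0.6172 Dencl mm 174.7 Darea 97.8
can base/neck [[0.51367645 0.23803572 0.0385    ]
 [0.60990095 0.22288217 0.0385    ]]
rest [[ 0.61680182 -0.03484674  0.01      ]]
```

View pics/crop0.png

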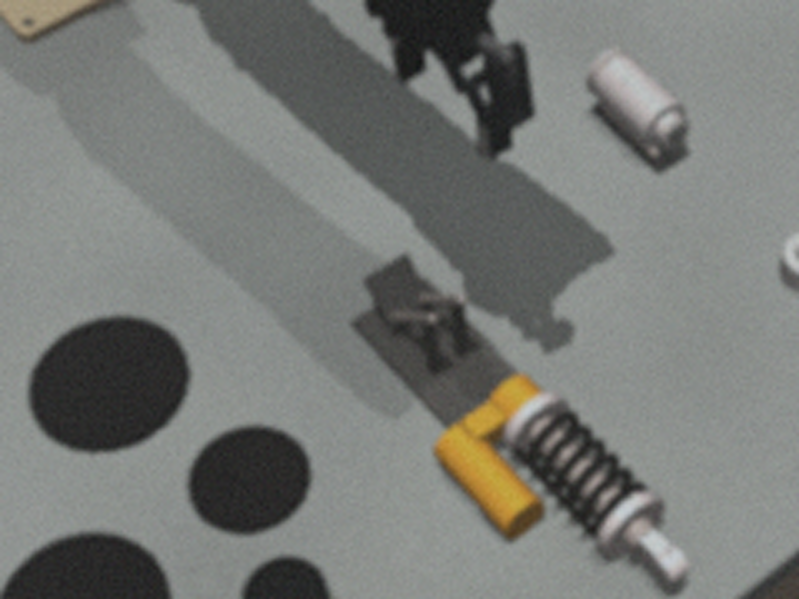

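The discs measure about 117, 117 and 83 mm at a dark threshold, which shrinks them. The 90 mm pad is therefore the small one at scene (224,274). Next I'll move over the can for a closer look.

Call:
jog_arm --plan '[[[46,-12,0,0,85],[46,-12,0,0,85],[46,-12,0,0,85],[46,-12,0,0,85],[46,-12,0,0,85],[0,0,0,10,85],[0,0,0,10,85],[0,0,0,10,85],[0,0,0,10,85],[0,0,0,10,85],[0,0,0,10,85],[0,0,0,10,85],[0,0,0,10,85],[0,0,0,10,85],[0,0,0,0,85]]]' --grip_force 20

```text
time_s: 1.98
tcp_pos: [0.5595, 0.2363, 0.2479]
tool_rot: [3.136, 0.013, -0.05]
force: [0.0, -1.1, 0.9]
width: 0.0848
```

```bash
python3 - <<'E'
from h import *
o=monitor.get_obs(); im=imaging.capture("wrist"); cv2.imwrite("pics/w1.png",im[:,:,::-1])
np.save("w1.npy",np.r_[o["tcp_pos"],o["tool_rot"]]); print(o["time_s"],o["tcp_pos"],o["tool_rot"],o["qpos"])
E
```

```text
1.975 [0.55945132 0.23627296 0.24793793] [ 3.1357459   0.01331739 -0.04962448] [-0.48271237  0.30567088  0.01085607  1.51267372 -0.00497263  1.33772699
 -2.09153426]
```

View pics/w1.png

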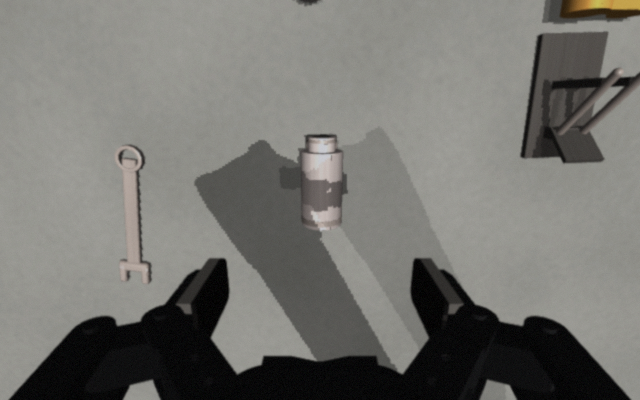

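Wrist view: the can lies along the image columns at about 321. The shoulder is near row 150, the neck tip near row 135 and the base rim near row 229. The rest is at upper right (520–605, 30–160).

```bash
python3 - <<'E'
from h import *
p=np.load("w1.npy"); C=cam("wrist",dict(tcp_pos=p[:3],tool_rot=p[3:]))
print("base top",cast(C,[[321.5,229.5]],.0605),"shoulder",cast(C,[[321,150]],.0605))
im=cv2.imread("pics/w1.png"); g=cv2.cvtColor(cv2.GaussianBlur(im,(3,3),0),6)
for r in (165,215): print(r, [int(v) for v in g[r,290:355]])
L=cast(C,[[302,165],[343,165],[302,215],[341.5,215]],.0385); print(L)
print("rest plate px->",cast(C,[[520,157],[604,160],[540,33],[607,33]],.008))
E
```

```text
base top [[0.50818305 0.23627598 0.0605    ]] shoulder [[0.59036999 0.23281326 0.0605    ]]
165 [89, 89, 88, 89, 89, 89, 88, 87, 86, 83, 79, 83, 97, 114, 127, 139, 148, 155, 162, 169, 178, 186, 190, 192, 194, 197, 199, 200, 198, 195, 194, 194, 194, 192, 190, 190, 191, 191, 189, 185, 180, 176, 173, 169, 166, 163, 159, 154, 145, 136, 125, 113, 110, 119, 127, 130, 130, 130, 130, 129, 128, 129, 129, 129, 130]
215 [88, 87, 88, 88, 88, 87, 87, 86, 86, 86, 81, 74, 75, 84, 94, 100, 104, 107, 112, 118, 127, 141, 162, 183, 195, 197, 195, 191, 187, 187, 188, 190, 190, 188, 186, 186, 186, 184, 181, 177, 173, 169, 165, 161, 157, 153, 147, 138, 128, 116, 104, 103, 116, 127, 129, 129, 129, 129, 129, 129, 129, 130, 130, 131, 131]
[[0.57249281 0.25327367 0.0385    ]
 [0.57032096 0.21061812 0.0385    ]
 [0.51717441 0.25697534 0.0385    ]
 [0.51493454 0.21376349 0.0385    ]]
rest plate px-> [[ 0.56346827  0.00585698  0.008     ]
 [ 0.55535507 -0.09401639  0.008     ]
 [ 0.6914211   0.00265356  0.008     ]
 [ 0.68912197 -0.06817707  0.008     ]]
```

Call:
jog_arm --plan '[[[-1,2,30,0.7,85],[0,0,40,0,85],[0,0,40,0,85],[0,0,40,0,85],[0,0,30,0,85],[0,0,15,0,85],[0,0,0,0,85]]]'

```text
time_s: 2.9
tcp_pos: [0.5562, 0.2336, 0.048]
tool_rot: [3.137, 0.012, -0.031]
force: [-0.1, -0.2, 0.5]
width: 0.085
```

Call:
jog_arm --plan '[[[0,0,3,1.8,85],[0,0,0,0,85],[0,0,0,0,40],[0,0,0,0,40],[0,0,0,0,40],[0,0,0,0,40],[0,0,0,0,40],[0,0,0,0,40],[0,0,0,0,40]]]' --grip_force 20

```text
time_s: 4.03
tcp_pos: [0.5585, 0.2333, 0.0492]
tool_rot: [3.138, 0.007, -0.064]
force: [0.1, -1.8, 0.4]
width: 0.0431
```

Call:
jog_arm --plan '[[[0,0,-10,0,40],[0,0,-30,0,40],[0,0,-50,0,40],[0,0,-50,0,40],[0,0,-50,0,40],[6,44,0,0,40],[6,44,0,0,40],[6,44,0,0,40],[6,44,0,0,40],[6,44,0,0,40],[6,42,0,-2,40],[0,0,0,0,40],[0,0,0,0,40]]]' --grip_force 22

```text
time_s: 5.65
tcp_pos: [0.5794, -0.0346, 0.2541]
tool_rot: [-3.139, -0.0, -0.023]
force: [-0.2, 1.3, -1.0]
width: 0.043
```

```bash
python3 - <<'E'
from h import *
o=monitor.get_obs(); im=imaging.capture("wrist")[:,:,::-1]; cv2.imwrite("pics/w2.png",im)
s=imaging.capture("side")[:,:,::-1]
np.save("w2.npy",np.r_[o["tcp_pos"],o["tool_rot"]]); print(o["time_s"],o["tcp_pos"],o["tool_rot"],o["width"],o["force"],o["qpos"])
cv2.imwrite("pics/w2v.png",np.vstack([im,cv2.resize(s[90:220,260:468],(640,400))])[::1][:800])
v=np.hstack([cv2.resize(im,(480,300)),cv2.resize(s[100:220,270:398],(320,300),interpolation=2)]); cv2.imwrite("pics/w2v.png",v)
E
```

```text
5.65 [ 0.57937992 -0.03457671  0.25409368] [-3.13932819e+00 -2.25416093e-05 -2.34398082e-02] 0.043026516360540876 [-0.18651871  1.26181216 -0.99287461] [-0.15963379  0.23196274  0.16741106  1.59687761 -0.04193351  1.31602903
 -1.58029133]
```

View pics/w2v.png

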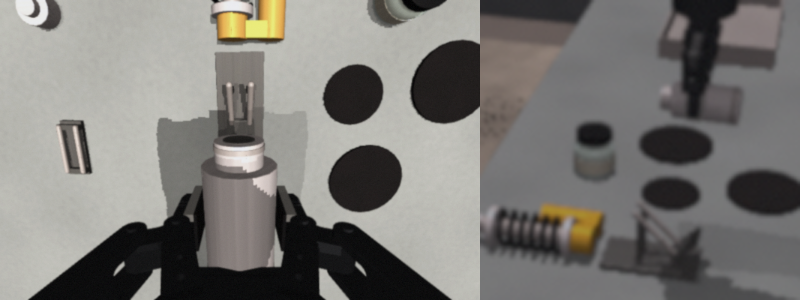

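The can is held level. The rest lies below it, with its plate at columns 287–352 and the far edge near row 69. The small pad is at full-size pixel (470,125).

```bash
python3 - <<'E'
from h import *
p=np.load("w2.npy"); C=cam("wrist",dict(tcp_pos=p[:3],tool_rot=p[3:]))
im=cv2.imread("pics/w2.png"); g=cv2.cvtColor(im,6).astype(float)
m=(im.max(2)<62); m[:, :400]=0; m[230:]=0; discs(C,m,.005,800)
gb=cv2.GaussianBlur(g,(5,5),0)
def edges(line,off,n=2):
    d=np.abs(np.diff(line)); 
    return [(int(i+off),int(d[i])) for i in np.argsort(-d)[:6]]
L=[];Rr=[]
for r in range(76,146,6):
    row=gb[r]; a=np.diff(row)
    l=270+np.argmin(a[270:300])+.5; q=338+np.argmax(a[338:370])+.5
    L.append([l,r]);Rr.append([q,r])
    
PL=cast(C,L,.008)[:,:2];PR=cast(C,Rr,.008)[:,:2]
print(np.array(L)[:,0],np.array(Rr)[:,0]); 
fl=np.polyfit(PL[:,0],PL[:,1],1);fr=np.polyfit(PR[:,0],PR[:,1],1);print(fl,fr,np.polyval(fl,.62),np.polyval(fr,.62))
F=[[c,55+np.argmin(np.diff(gb[55:85,c]))+.5] for c in range(292,350,6)]
print(cast(C,F,.008)[:,:2].round(4)); 
t=gb[95:125,290:350].astype(np.uint8); cv2.imwrite("pics/rt.png",cv2.resize(im[60:180,270:370],(800,960)[:2] if 0 else (500,600),interpolation=2))
E
```

```text
px [489. 216.] xy 0.503 -0.2421 Dencl mm 116.7 Darea 70.9
px [471. 126.] xy 0.6269 -0.2053 Dencl mm 89.2 Darea 86.7
px [599. 109.] xy 0.6414 -0.3535 Dencl mm 123.2 Darea 114.2
[286.5 286.5 286.5 286.5 287.5 287.5 287.5 287.5 288.5 288.5 288.5 289.5] [352.5 351.5 351.5 351.5 351.5 351.5 351.5 351.5 351.5 351.5 351.5 351.5]
[-0.00668888  0.00451169] [-0.0014531  -0.06946009] 0.00036458252998492705 -0.07036100887738268
[[ 0.6923 -0.0067]
 [ 0.6921 -0.0131]
 [ 0.6919 -0.0195]
 [ 0.6918 -0.0259]
 [ 0.6916 -0.0323]
 [ 0.6915 -0.0387]
 [ 0.6913 -0.0451]
 [ 0.6912 -0.0515]
 [ 0.692  -0.0579]
 [ 0.6909 -0.0643]]
```

View pics/rt.png

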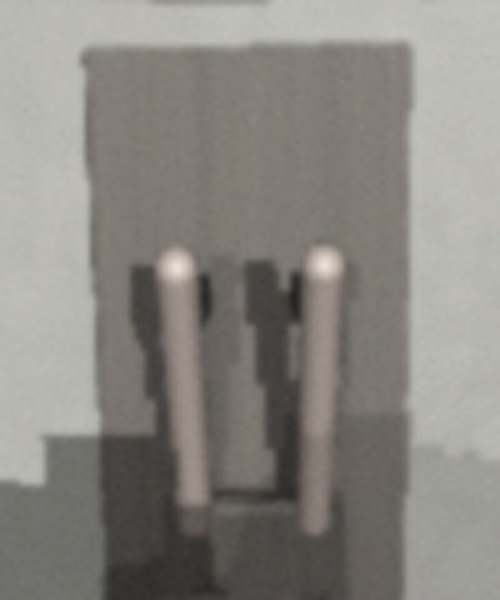

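```bash
python3 - <<'E'
from h import *
p=np.load("w2.npy"); C=cam("wrist",dict(tcp_pos=p[:3],tool_rot=p[3:]))
print(cast(C,[[305,112.2],[334.8,112]],.080))
# rod feet near plate
print(cast(C,[[308.5,160],[333,166]],.025))
# can: body silhouette, shoulder / neck rows for tilt+d check
im=cv2.imread("pics/w2.png"); g=cv2.GaussianBlur(cv2.cvtColor(im,6),(3,3),0)
print("col319 rows170-300",[int(v) for v in g[170:360:4,319]])
for r in (230,250,300,345): print(r,[int(v) for v in g[r,255:385:3]])
E
```

```text
[[ 0.64841616 -0.0223535   0.08      ]
 [ 0.64796049 -0.04876017  0.08      ]]
[[ 0.59654646 -0.02171728  0.025     ]
 [ 0.58924678 -0.04857924  0.025     ]]
col319 rows170-300 [74, 74, 75, 33, 27, 46, 93, 233, 214, 223, 233, 229, 227, 167, 133, 114, 75, 90, 135, 134, 134, 134, 134, 134, 134, 134, 133, 134, 133, 133, 133, 133, 132, 133, 132, 132, 131, 132, 133, 134, 133, 133, 132, 133, 133, 133, 134, 133]
230 [118, 118, 118, 118, 110, 91, 92, 84, 76, 74, 73, 74, 74, 75, 77, 83, 91, 96, 106, 114, 115, 114, 114, 110, 109, 141, 116, 93, 85, 81, 83, 83, 82, 82, 88, 124, 165, 158, 140, 158, 160, 161, 161, 161]
250 [118, 104, 64, 63, 62, 75, 92, 101, 106, 108, 114, 118, 123, 126, 125, 127, 129, 127, 128, 133, 136, 134, 133, 131, 130, 132, 136, 134, 131, 149, 163, 207, 205, 201, 198, 187, 172, 152, 74, 67, 67, 72, 144, 160]
300 [12, 14, 19, 9, 8, 7, 56, 94, 103, 107, 110, 116, 119, 126, 127, 125, 127, 128, 127, 129, 136, 134, 132, 129, 129, 130, 134, 132, 127, 124, 121, 119, 115, 115, 111, 103, 94, 65, 8, 9, 10, 21, 17, 10]
345 [12, 11, 19, 92, 110, 113, 115, 99, 98, 105, 109, 114, 119, 122, 126, 128, 128, 130, 129, 129, 132, 134, 131, 130, 129, 131, 133, 130, 125, 123, 120, 117, 113, 112, 127, 159, 139, 157, 168, 167, 139, 20, 13, 13]
```

Call:
jog_arm --plan '[[[21,0,0,0,40],[21,0,0,0,40],[0,0,30,0,40],[0,0,40,0,40],[0,0,40,0,40],[0,0,15,0,40],[0,0,0,0,40]]]'

```text
time_s: 6.62
tcp_pos: [0.624, -0.0255, 0.1277]
tool_rot: [-3.136, -0.003, -0.011]
force: [0.1, -0.4, -0.3]
width: 0.0432
```

```bash
python3 - <<'E'
from h import *
p=np.load("w2.npy"); C=cam("wrist",dict(tcp_pos=p[:3],tool_rot=p[3:]))
print("shoulder rel tcp",cast(C,[[319,237]],.2654)-p[:3])
o=monitor.get_obs(); print(o["tcp_pos"],o["tool_rot"],o["force"],o["width"])
E
```

```text
shoulder rel tcp [[ 2.92551839e-02 -3.75935220e-05  1.13063207e-02]]
[ 0.6240411  -0.02548086  0.12773134] [-3.13647328e+00 -2.75238534e-03 -1.11750274e-02] [ 0.14224799 -0.36919248 -0.29373387] 0.04317493981302565
```

Call:
jog_arm --plan '[[[-3,10,0,0,40],[0,0,4,0,40],[0,0,0,0,40]]]'

```text
time_s: 7.0
tcp_pos: [0.6227, -0.0362, 0.1275]
tool_rot: [-3.136, -0.008, -0.011]
force: [-0.6, 0.3, -0.4]
width: 0.0432
```

Call:
jog_arm --plan '[[[-1,-1,6,0,40],[0,0,6,0,40],[0,0,0,0,40],[0,0,0,0,40]]]'

```text
time_s: 7.5
tcp_pos: [0.622, -0.0349, 0.1151]
tool_rot: [-3.136, -0.009, -0.011]
force: [0.4, -0.5, -0.7]
width: 0.0432
```

Call:
jog_arm --plan '[[[-1.5,0,3,0,40],[-1.5,0,3,0,40],[-1.5,0,4,0,40],[-1,0,4,0,40],[0,0,0,0,40]]]'

```text
time_s: 8.12
tcp_pos: [0.618, -0.0355, 0.1054]
tool_rot: [-3.136, -0.014, -0.012]
force: [-0.9, 0.2, 0.7]
width: 0.0433
```

Call:
jog_arm --plan '[[[-1,0,4,0,40],[-0.5,0,4,0,40],[0,0,4,0,40],[0,0,0,0,40]]]'

```text
time_s: 8.62
tcp_pos: [0.617, -0.0354, 0.0959]
tool_rot: [-3.135, -0.016, -0.012]
force: [-2.3, -0.0, 1.8]
width: 0.043
```

```bash
python3 - <<'E'
from h import *
s=imaging.capture("side")[:,:,::-1]; a=imaging.capture("scene")[:,:,::-1]
v=np.hstack([cv2.resize(s[130:230,300:400],(400,400),interpolation=2),cv2.resize(a[170:270,230:330],(400,400),interpolation=2)]); cv2.imwrite("pics/t1.png",v)
o=monitor.get_obs(); print(o["tcp_pos"],o["tool_rot"],o["force"],o["width"])
E
```

```text
[ 0.61695879 -0.0354277   0.09582431] [-3.13534028 -0.01621451 -0.01218938] [-1.63125203  0.30402244  2.9533098 ] 0.043098284214619725
```

View pics/t1.png

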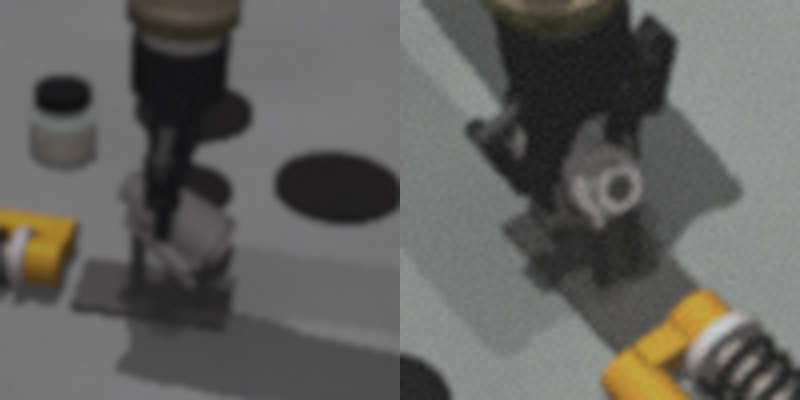

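The side view (left half) shows the can tilting neck-up as the rod tips push it, at about 35° now. I'll continue lowering.

Call:
jog_arm --plan '[[[0.5,0,3,0,40],[0.5,0,3,0,40],[0,0,0,0,40],[0,0,0,0,40]]]'

```text
time_s: 9.22
tcp_pos: [0.6174, -0.0354, 0.091]
tool_rot: [-3.135, -0.015, -0.012]
force: [-1.1, 1.1, 3.9]
width: 0.0438
```

Call:
jog_arm --plan '[[[-0.5,0,2,0,40],[-1,0,1.5,0,40],[0,0,0,0,40],[0,0,0,0,40]]]'

```text
time_s: 9.72
tcp_pos: [0.6174, -0.0354, 0.0897]
tool_rot: [-3.135, -0.019, -0.012]
force: [-2.1, 0.7, 2.3]
width: 0.0432
```

Call:
jog_arm --plan '[[[-2,0,2,0,40],[-2,0,2,0,40],[0,0,0,0,40]]]'

```text
time_s: 10.1
tcp_pos: [0.6166, -0.0354, 0.0884]
tool_rot: [-3.135, -0.027, -0.012]
force: [-6.0, 0.2, 3.7]
width: 0.0438
```

```bash
python3 - <<'E'
from h import *
s=imaging.capture("side")[:,:,::-1]; a=imaging.capture("wrist")[:,:,::-1]
v=np.hstack([cv2.resize(s[140:210,315:385],(400,400),interpolation=2),cv2.resize(a,(400,400)[:1]+(250,)) if 0 else cv2.copyMakeBorder(cv2.resize(a,(400,250)),0,150,0,0,0)]); cv2.imwrite("pics/t2.png",v)
o=monitor.get_obs(); print(o["tcp_pos"],o["tool_rot"],o["force"],o["width"])
E
```

```text
[ 0.61654254 -0.0354064   0.08824185] [-3.13455952 -0.02678501 -0.01247832] [-4.4801012   0.18510103  6.19235819] 0.04309286484311095
```

View pics/t2.png

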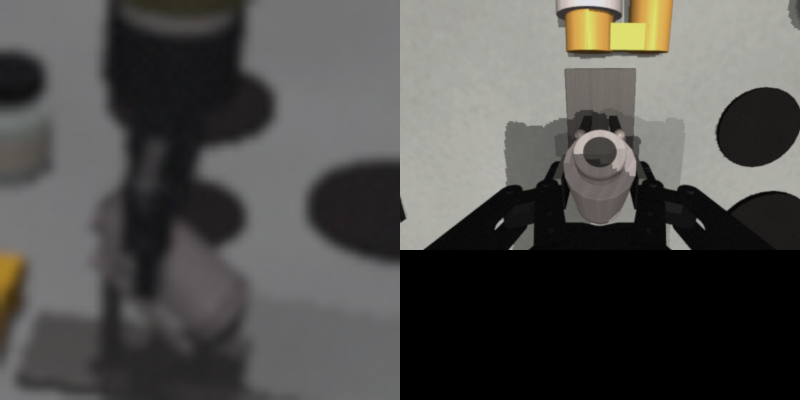

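Call:
jog_arm --plan '[[[-1.5,0,2,0,40],[-1.5,0,2,0,40],[0,0,0,0,40]]]'

```text
time_s: 10.58
tcp_pos: [0.6164, -0.0354, 0.0868]
tool_rot: [-3.134, -0.034, -0.013]
force: [-6.3, 0.2, 5.1]
width: 0.0433
```

Call:
jog_arm --plan '[[[0,0,0,0,46],[0,0,0,0,48],[0,0,0,0,52],[0,0,0,0,60],[0,0,0,0,70],[0,0,0,0,70],[0,0,0,0,70]]]'

```text
time_s: 11.45
tcp_pos: [0.6165, -0.0354, 0.0855]
tool_rot: [-3.135, -0.034, -0.012]
force: [0.4, -0.7, 0.2]
width: 0.0699
```

```bash
python3 - <<'E'
from h import *
o=monitor.get_obs(); print(o["tcp_pos"],o["tool_rot"],o["force"],o["width"])
s=imaging.capture("side")[:,:,::-1]; a=imaging.capture("wrist")[:,:,::-1]
np.save("w3.npy",np.r_[o["tcp_pos"],o["tool_rot"]]); cv2.imwrite("pics/w3.png",a)
v=np.hstack([cv2.resize(s[140:210,315:385],(400,400),interpolation=2),cv2.resize(a[130:330,220:420],(400,400))]); cv2.imwrite("pics/t3.png",v)
E
```

```text
[ 0.61649415 -0.03535706  0.08554236] [-3.13459219 -0.03374751 -0.01241813] [ 0.38842119 -0.72399792  0.20365359] 0.06988129249014957
```

View pics/t3.png

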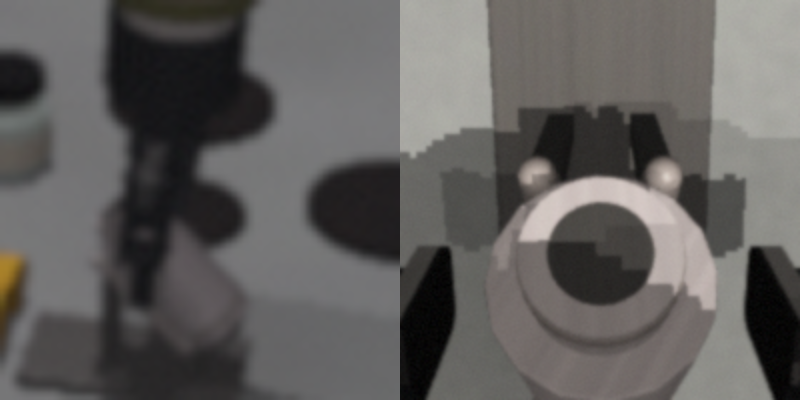

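Call:
jog_arm --plan '[[[0,0,-10,0,85],[0,0,-30,0,85],[0,0,-40,0,85],[0,0,0,0,85]]]'

```text
time_s: 12.05
tcp_pos: [0.6139, -0.0361, 0.17]
tool_rot: [-3.135, -0.035, -0.013]
force: [0.3, 0.1, 0.3]
width: 0.0849
```

```bash
python3 - <<'E'
from h import *
p=np.load("w3.npy"); C=cam("wrist",dict(tcp_pos=p[:3],tool_rot=p[3:]))
u=np.array([.7071,0,.7071]); s=np.array([.6125,-.0353,.074])
print("expected neck tip px",proj(C,[s+49*.001*u]),"measured ~(320,259)")
o=monitor.get_obs(); print(o["tcp_pos"],o["tool_rot"],o["time_s"]); C=cam("wrist",o)
a=imaging.capture("wrist")[:,:,::-1]; c=cam("scene"); 
print("exp px now neck tip, shoulder top, base top",proj(C,[s+.049*u,s+.035*u+.022*np.array([-.7071,0,.7071]),s-.045*u+.022*np.array([-.7071,0,.7071])]))
cv2.imwrite("pics/w4.png",a)
b=imaging.capture("side")[:,:,::-1]
print("side exp base c, shoulder c",proj(cam("side"),[s-.045*u,s+.035*u,s+.049*u]))
v=np.hstack([cv2.resize(b[150:210,315:375],(400,400),interpolation=2),cv2.resize(a[100:350,200:450],(400,400))]); cv2.imwrite("pics/t4.png",v)
E
```

```text
expected neck tip px [[319.16849944 243.93558597]] measured ~(320,259)
[ 0.61391829 -0.03606298  0.16999523] [-3.13466095 -0.0347246  -0.01259811] 12.05
exp px now neck tip, shoulder top, base top [[319.13122925 183.47116616]
 [319.61087572 227.9908847 ]
 [320.9969602  270.31001528]]
side exp base c, shoulder c [[352.23080456 195.71585433]
 [335.93578108 179.10597112]
 [333.01427778 176.12756433]]
```

View pics/t4.png

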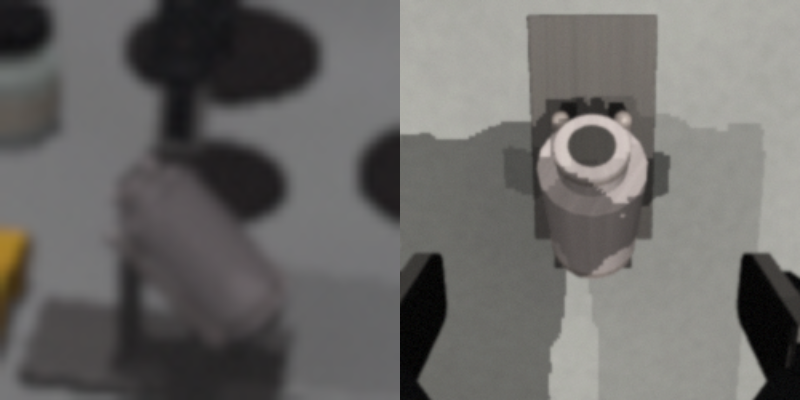

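The can rests centred on both rods with its base at the foot plate. The neck tip is at px (320,190.6) and the rod tips at (300,175) and (340,174.5). Next is a numeric check that it is fully home.

```bash
python3 - <<'E'
from h import *
o=monitor.get_obs(); C=cam("wrist",o)
n=cast(C,[[320,190.6]],.1086)[0]; t=cast(C,[[300,175],[340,174.5]],.0814).mean(0)
print(n,t,"neck-tip dx mm",(n-t)*1e3,"home -> about -4.6")
im=cv2.imread("pics/w4.png"); g=cv2.GaussianBlur(cv2.cvtColor(im,6),(3,3),0); a=np.diff(g[:,320].astype(int))
print("base edge row",255+np.argmax(np.abs(a[255:290])), "plate far row",95+np.argmin(a[95:125]), cast(C,[[320,95+np.argmin(a[95:125])+.5]],.008))
b=255+np.argmax(np.abs(a[255:290])); 
for z in (.055,.0577,.06): print("base top at z",z,cast(C,[[320,b+.5]],z))
E
```

```text
[ 0.64175211 -0.03553015  0.1086    ] [ 0.64595102 -0.03541137  0.0814    ] neck-tip dx mm [-4.19891242 -0.11877786 27.2       ] home -> about -4.6
base edge row 268 plate far row 108 [[ 0.68897461 -0.03550652  0.008     ]]
base top at z 0.055 [[ 0.56476223 -0.03428771  0.055     ]]
base top at z 0.0577 [[ 0.56615525 -0.03432039  0.0577    ]]
base top at z 0.06 [[ 0.56734189 -0.03434823  0.06      ]]
```

The can is home: the neck-to-rod-tip offset is -4.2 mm against about -4.6 mm predicted, so the seat is at x≈0.6095. I'll regrip it higher up and locate the jar before moving to the pad.

Call:
jog_arm --plan '[[[-2,0,30,0,85],[0,0,30,0,80],[0,0,15,0,75],[0,0,8,0,70],[0,0,0,0,70]]]'

```text
time_s: 12.78
tcp_pos: [0.6113, -0.0351, 0.0791]
tool_rot: [-3.135, -0.026, -0.012]
force: [0.0, 0.7, 0.5]
width: 0.0698
```

```bash
python3 - <<'E'
from h import *
s=cv2.imread("pics/scene0.png"); d=cv2.imread("pics/side0.png")
print("scene lid"); g=s.max(2)<50; g[:292]=0; g[:,:215]=0;g[:,260:]=0; discs(cam("scene"),g,.07,100)
print("side lid"); g=d.max(2)<50; g[:146]=0; g[160:]=0; g[:,:300]=0; g[:,328:]=0; discs(cam("side"),g,.07,30)
E
```

```text
scene lid
px [235. 310.] xy 0.7601 -0.251 Dencl mm 57.2 Darea 52.4
side lid
px [315. 153.] xy 0.7536 -0.2389 Dencl mm 63.0 Darea 53.2
```

Call:
jog_arm --plan '[[[4,0,-9,0,70],[0,0,0,0,70],[0,0,0,0,40],[0,0,0,0,40],[0,0,0,0,40],[0,0,0,0,40],[0,0,0,0,40],[0,0,0,0,40]]]' --grip_force 22

```text
time_s: 13.78
tcp_pos: [0.6171, -0.0356, 0.0918]
tool_rot: [-3.135, -0.031, -0.012]
force: [-0.1, -0.8, 0.0]
width: 0.0433
```

Call:
jog_arm --plan '[[[0,0,-5,0,40],[0,0,-15,0,40],[0,0,-40,0,40],[0,0,-30,0,40],[10,34,0,0,40],[10,34,0,0,40],[10,34,0,0,40],[10,34,0,0,40],[10,34,0,0,40],[0,0,0,0,40],[0,0,0,0,40]]]'

```text
time_s: 15.15
tcp_pos: [0.6638, -0.2096, 0.1949]
tool_rot: [-3.134, -0.035, -0.009]
force: [0.6, 0.7, -1.6]
width: 0.0435
```

```bash
python3 - <<'E'
from h import *
o=monitor.get_obs(); print(o["tcp_pos"],o["tool_rot"],o["force"],o["width"])
b=imaging.capture("side")[:,:,::-1]; a=imaging.capture("wrist")[:,:,::-1]; cv2.imwrite("pics/w5.png",a); cv2.imwrite("pics/s5.png",b)
v=np.hstack([cv2.resize(b[110:190,300:380],(400,400),interpolation=2),cv2.copyMakeBorder(cv2.resize(a,(400,250)),0,150,0,0,0)]); cv2.imwrite("pics/t5.png",v)
E
```

```text
[ 0.66384316 -0.20955593  0.19487542] [-3.13407958 -0.03548823 -0.00897728] [ 0.59015607  0.74046421 -1.60226717] 0.04351569129238245
```

View pics/t5.png

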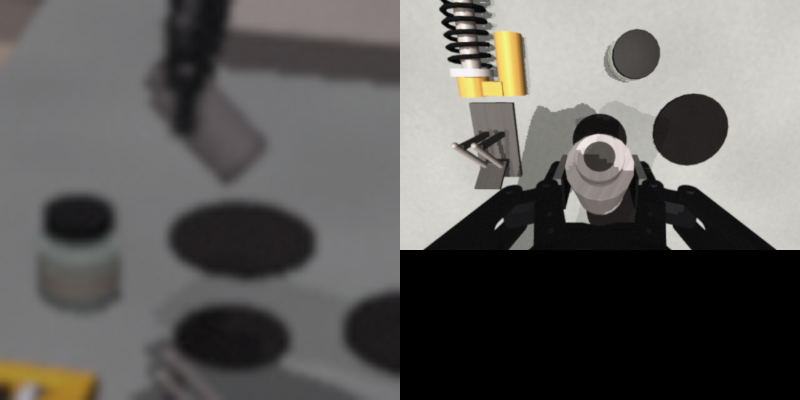

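Call:
jog_arm --plan '[[[4,-3,30,0,40],[0,0,40,0,40],[0,0,30,0,40],[0,0,12,0,40],[0,0,0,0,40]]]'

```text
time_s: 15.88
tcp_pos: [0.6736, -0.2, 0.0833]
tool_rot: [-3.133, -0.039, -0.002]
force: [0.0, 0.3, -1.5]
width: 0.0432
```

Call:
jog_arm --plan '[[[-1,6,5,0,40],[0,0,4,0,40],[0,0,0,0,40],[0,0,3,0,40],[0,0,0,0,40]]]'

```text
time_s: 16.5
tcp_pos: [0.6748, -0.2069, 0.0745]
tool_rot: [-3.134, -0.045, -0.002]
force: [-0.4, 0.2, -1.4]
width: 0.0434
```

Call:
jog_arm --plan '[[[-1,0,3,0,40],[0,0,0,0,40],[0,0,2,0,40],[0,0,0,0,40]]]'

```text
time_s: 17.0
tcp_pos: [0.6745, -0.2069, 0.0699]
tool_rot: [-3.134, -0.046, -0.002]
force: [-0.8, 0.4, 1.2]
width: 0.0436
```

Call:
jog_arm --plan '[[[-4,0,-1,0,40],[-4,0,-1,0,40],[-4,0,-1,0,40],[0,0,0,0,40]]]'

```text
time_s: 17.5
tcp_pos: [0.6609, -0.2069, 0.072]
tool_rot: [-3.134, -0.045, -0.002]
force: [0.5, -0.3, -1.4]
width: 0.0431
```

```bash
cat > ax.py <<'E'
from h import *
# side-view orientation of the can blob (light, low-saturation) near the pad; predicted image angles for tilt values
o=monitor.get_obs(); b=imaging.capture("side"); a=imaging.capture("wrist")
G=o["tcp_pos"]-[0,0,.0103]; C=cam("side")
def px(th):
    u=np.array([np.cos(th),0,np.sin(th)]); w=np.array([np.sin(th),0,-np.cos(th)])
    return proj(C,[G-.055*u+.022*w,G-.055*u-.022*w,G+.025*u+.022*w,G+.025*u-.022*w])
import sys
for t in (45,60,75,90): print(t,px(np.radians(t)).round(0).tolist())
Cw=cam("wrist",o)
for t in (45,60,75,90):
    u=np.array([np.cos(np.radians(t)),0,np.sin(np.radians(t))]); print("wrist neck px",t,proj(Cw,[G+.039*u]).round(0))
g=cv2.cvtColor(a,7); g=cv2.medianBlur(g,5)
m=(g<70).astype(np.uint8); m[:,:280]=0;m[:,360:]=0
cs,_=cv2.findContours(m,cv2.RETR_LIST,cv2.CHAIN_APPROX_NONE)
for c in cs:
    A=cv2.contourArea(c); 
    if A>200: (x,y),(w,h),_=cv2.minAreaRect(c); print("dark",round(x),round(y),round(w),round(h),A)
cv2.imwrite("pics/axw.png",a[:,:,::-1]); cv2.imwrite("pics/axs.png",b[:,:,::-1])
print(o["tcp_pos"],o["tool_rot"],o["force"],o["time_s"])
E
python3 ax.py
```

```text
45 [[343.0, 176.0], [352.0, 170.0], [329.0, 161.0], [337.0, 154.0]]
60 [[339.0, 176.0], [350.0, 172.0], [329.0, 159.0], [340.0, 155.0]]
75 [[335.0, 176.0], [347.0, 175.0], [330.0, 157.0], [342.0, 156.0]]
90 [[331.0, 174.0], [343.0, 176.0], [332.0, 156.0], [344.0, 157.0]]
wrist neck px 45 [[320. 245.]]
wrist neck px 60 [[320. 274.]]
wrist neck px 75 [[320. 305.]]
wrist neck px 90 [[320. 334.]]
dark 320 378 43 79 3187.5
dark 314 261 46 23 720.0
[ 0.66087578 -0.2068977   0.07204208] [-3.13398344e+00 -4.47164541e-02 -2.38643681e-03] [ 0.54638107 -0.33224551 -1.40408576] 17.5
```

Contact was lost partway: the can turned only about 6° before the rim slid. I'll press harder while dragging.

Call:
jog_arm --plan '[[[0,0,2,0,40],[0,0,2,0,40],[-2,0,1,0,40],[-2,0,1,0,40]]]'

```text
time_s: 18.1
tcp_pos: [0.6614, -0.2069, 0.0696]
tool_rot: [-3.135, -0.054, -0.001]
force: [2.8, -0.5, 6.4]
width: 0.0435
```

```bash
python3 ax.py | tail -5
```

```text
wrist neck px 75 [[320. 305.]]
wrist neck px 90 [[320. 333.]]
dark 320 378 43 79 3188.0
dark 313 262 42 19 526.0
[ 0.66144297 -0.20689077  0.069572  ] [-3.13528898e+00 -5.37016528e-02 -1.41946171e-03] [ 2.76627004 -0.45426153  6.43590425] 18.1
```

Call:
jog_arm --plan '[[[-5,0,0,0,40],[-5,0,0,0,40]]]'

```text
time_s: 18.45
tcp_pos: [0.6525, -0.2068, 0.07]
tool_rot: [-3.136, -0.057, -0.001]
force: [2.6, 0.1, 3.9]
width: 0.043
```

```bash
python3 ax.py | tail -3
```

```text
dark 313 262 42 19 523.5
dark 320 217 79 24 677.5
[ 0.65253692 -0.20676426  0.07000042] [-3.13575479e+00 -5.67815929e-02 -8.14189500e-04] [2.64214266 0.11602565 3.8891502 ] 18.45
```

Contact forces give Fx/Fz ≈ 0.49 while sliding, so friction of about 0.5 can't start the tilt from 45°. I'll use the fixed pad's 5 mm edge as a stop to get past 60°, approaching from its +x+y side away from the jar, and finish on top of the pad.

Call:
jog_arm --plan '[[[0,0,-15,0,40],[0,0,-30,0,40],[16,-29,0,0,40],[17,-29,0,0,40],[0,0,0,-10,40],[0,0,0,-10,40],[0,0,0,-10,40],[0,0,0,-10,40],[0,0,0,-5,40],[0,0,0,0,40],[0,0,0,0,40]]]' --grip_force 20

```text
time_s: 19.92
tcp_pos: [0.6802, -0.1482, 0.1225]
tool_rot: [3.11, -0.038, 0.805]
force: [0.1, 0.3, -2.3]
width: 0.0434
```

Call:
jog_arm --plan '[[[0,0,25,0,40],[0,0,18,0,40],[0,0,8,0,40],[0,0,0,0,40],[0,0,0,0,40]]]'

```text
time_s: 20.55
tcp_pos: [0.6834, -0.1481, 0.0715]
tool_rot: [3.109, -0.038, 0.801]
force: [0.1, 0.4, -0.0]
width: 0.0433
```

Call:
jog_arm --plan '[[[0,0,3,0,40],[0,0,2.5,0,40],[0,0,0,0,40]]]'

```text
time_s: 20.92
tcp_pos: [0.6843, -0.1482, 0.067]
tool_rot: [3.107, -0.039, 0.801]
force: [0.5, 0.2, -1.3]
width: 0.0436
```

Call:
jog_arm --plan '[[[0,0,2,0,40],[-3,0,0.5,0,40],[-3,0,0,0,40],[-3,0,0,0,40],[-3,0,0,0,40]]]'

```text
time_s: 21.55
tcp_pos: [0.6776, -0.1556, 0.0654]
tool_rot: [3.105, -0.044, 0.802]
force: [2.9, 3.7, 2.1]
width: 0.0436
```

Call:
jog_arm --plan '[[[-4,0,-1,0,40],[-4,0,-1,0,40],[-4,0,-0.5,0,40]]]'

```text
time_s: 21.92
tcp_pos: [0.6719, -0.1609, 0.069]
tool_rot: [3.103, -0.051, 0.805]
force: [5.1, 3.2, 1.2]
width: 0.0431
```

```bash
python3 ax.py | tail -6
```

```text
wrist neck px 60 [[365. 290.]]
wrist neck px 75 [[346. 314.]]
wrist neck px 90 [[325. 335.]]
dark 320 354 90 79 5908.0
dark 319 258 49 48 1878.5
[ 0.67185296 -0.16086052  0.0690354 ] [ 3.10304499 -0.05087372  0.80502662] [5.12957409 3.15245616 1.22810659] 21.925
```

Call:
jog_arm --plan '[[[-4,0,-1,0,40],[-4,0,-0.5,0,40],[-4,0,-0.5,0,40]]]'

```text
time_s: 22.4
tcp_pos: [0.6657, -0.1666, 0.0719]
tool_rot: [3.101, -0.057, 0.808]
force: [3.4, 3.8, 0.6]
width: 0.0432
```

```bash
python3 ax.py | tail -3
```

```text
dark 320 356 86 79 5894.5
dark 319 264 50 50 1982.5
[ 0.66566442 -0.16660449  0.07192028] [ 3.10138263 -0.05653265  0.80754127] [3.41671543 3.79771136 0.63989047] 22.4
```

Call:
jog_arm --plan '[[[-4,0,0,0,40],[-4,0,0,0,40],[-4,0,0,0,40]]]'

```text
time_s: 22.88
tcp_pos: [0.6593, -0.173, 0.0728]
tool_rot: [3.1, -0.061, 0.81]
force: [2.3, 3.1, 2.0]
width: 0.0434
```

```bash
python3 ax.py | tail -3
```

```text
dark 319 358 82 79 5165.0
dark 320 274 51 51 2066.5
[ 0.6593111  -0.17304627  0.07280838] [ 3.09981081 -0.06063736  0.8095345 ] [2.26385822 3.08950996 2.03671012] 22.875
```

Call:
jog_arm --plan '[[[-4,0,0,0,40],[-4,0,0,0,40],[-4,0,0,0,40]]]'

```text
time_s: 23.35
tcp_pos: [0.6514, -0.1814, 0.0725]
tool_rot: [3.099, -0.062, 0.81]
force: [2.9, 5.2, 3.1]
width: 0.0434
```

```bash
python3 ax.py | tail -3
```

```text
dark 320 333 21 79 483.0
dark 319 290 49 52 2048.5
[ 0.65139858 -0.18139822  0.07254076] [ 3.09928862 -0.0616205   0.81006043] [2.8734011  5.20450488 3.0805962 ] 23.35
```

Call:
jog_arm --plan '[[[-4,0,0,0,40],[-4,0,0.5,0,40],[-2,0,0,0,40]]]'

```text
time_s: 23.82
tcp_pos: [0.644, -0.1897, 0.0716]
tool_rot: [3.099, -0.061, 0.809]
force: [1.6, 2.7, 2.7]
width: 0.0435
```

```bash
python3 ax.py | tail -3
```

```text
dark 320 296 52 53 2152.5
dark 320 221 34 79 1534.5
[ 0.64399098 -0.18974604  0.07161009] [ 3.09895533 -0.06123348  0.80912507] [1.5993713  2.71639082 2.69879992] 23.825
```

Call:
jog_arm --plan '[[[0,0,-10,0,40],[0,0,-10,10,40],[0,0,0,10,40],[0,0,0,10,40],[0,0,0,10,40],[0,0,0,5,40],[3,15,0,0,40],[0,0,0,0,40]]]'

```text
time_s: 24.92
tcp_pos: [0.6374, -0.2133, 0.0899]
tool_rot: [-3.132, -0.057, -0.007]
force: [-0.5, -0.3, -0.5]
width: 0.0434
```

```bash
python3 ax.py | tail -3
```

```text
dark 320 208 59 79 3503.5
dark 354 24 48 11 373.5
[ 0.63739644 -0.21329308  0.08985779] [-3.13234778 -0.05684835 -0.00656407] [-0.49762864 -0.27366234 -0.45992478] 24.925
```

Call:
jog_arm --plan '[[[7,-7,5,0,40],[0,0,6,0,40],[0,0,0,0,40],[0,0,3,0,40],[0,0,0,0,40]]]'

```text
time_s: 25.65
tcp_pos: [0.646, -0.2022, 0.0747]
tool_rot: [-3.13, -0.056, -0.003]
force: [-0.6, 0.5, -1.8]
width: 0.0437
```

Call:
jog_arm --plan '[[[0,2,2,0,40],[0,0,2,0,40],[0,0,0,0,40]]]'

```text
time_s: 26.02
tcp_pos: [0.6468, -0.2049, 0.072]
tool_rot: [-3.13, -0.058, -0.003]
force: [-1.3, 0.3, -0.4]
width: 0.0436
```

Call:
jog_arm --plan '[[[-1,0,2,0,40],[-4,0,1,0,40],[-4,0,1,0,40],[-4,0,1,0,40]]]'

```text
time_s: 26.52
tcp_pos: [0.639, -0.2051, 0.0709]
tool_rot: [-3.132, -0.071, -0.002]
force: [3.6, 0.8, 5.4]
width: 0.0435
```

```bash
python3 ax.py | tail -3
```

```text
dark 319 299 53 52 2149.5
dark 319 212 53 80 3092.0
[ 0.63895764 -0.20508101  0.07092268] [-3.13202585e+00 -7.07385724e-02 -2.28278804e-03] [3.63485887 0.82783698 5.3861495 ] 26.525
```

Call:
jog_arm --plan '[[[-4,0,0.5,0,40],[-4,0,0.5,0,40],[-4,0,0.5,0,40]]]'

```text
time_s: 27.0
tcp_pos: [0.6271, -0.2051, 0.069]
tool_rot: [-3.132, -0.073, -0.002]
force: [4.0, 0.4, 4.3]
width: 0.0439
```

```bash
python3 ax.py | tail -3
```

```text
dark 318 262 16 59 279.5
dark 319 204 75 79 4011.5
[ 0.62706891 -0.20511048  0.06904833] [-3.13229557e+00 -7.25209418e-02 -2.28574312e-03] [3.99069503 0.3765728  4.31943661] 27.0
```

Call:
jog_arm --plan '[[[-4,0,0.5,0,40],[-4,0,0.5,0,40]]]'

```text
time_s: 27.35
tcp_pos: [0.6183, -0.2051, 0.0673]
tool_rot: [-3.132, -0.072, -0.002]
force: [3.3, 0.8, 5.3]
width: 0.0431
```

```bash
cat > ring.py <<'E'
from h import *
o=monitor.get_obs(); a=imaging.capture("wrist"); g=cv2.medianBlur(cv2.cvtColor(a,7),5)
c=cv2.HoughCircles(g[200:400,250:390],cv2.HOUGH_GRADIENT,1,20,param1=60,param2=14,minRadius=15,maxRadius=60)
print((c[0][:5]+[250,200,0]).round() if c is not None else None)
print([int(v) for v in g[230:400:4,320]])
cv2.imwrite("pics/ring.png",a[:,:,::-1]); print(o["tcp_pos"],o["tool_rot"],o["force"],o["width"],o["time_s"])
C=cam("wrist",o); G=o["tcp_pos"]-[0,0,.0155]
for t in (70,80,90): print(t,proj(C,[[G[0]+.042*np.cos(np.radians(t)),G[1],.005+.052*np.sin(np.radians(t))+.042*np.sin(np.radians(t))+.022*np.cos(np.radians(t))]]).round())
E
python3 ring.py
```

```text
[[318. 292.  58.]
 [318. 318.  45.]
 [338. 304.  59.]
 [320. 232.  38.]
 [298. 300.  34.]]
[81, 125, 239, 239, 239, 238, 235, 77, 74, 69, 117, 137, 139, 139, 135, 53, 52, 51, 52, 52, 52, 52, 52, 53, 52, 52, 53, 95, 137, 137, 141, 56, 16, 14, 11, 12, 13, 13, 13, 13, 12, 12, 13]
[ 0.61830831 -0.20511012  0.06725895] [-3.13215873e+00 -7.18023750e-02 -2.42476488e-03] [3.33424876 0.76731055 5.28933356] 0.04305996268522441 27.35
70 [[320. 301.]]
80 [[320. 322.]]
90 [[320. 338.]]
```

Estimated tilt is now about 77° (hole centre at row 314). The rim has slid 10–15 mm, so I'll lift slightly, shift back +x and finish from there.

Call:
jog_arm --plan '[[[0,0,-6,0,40],[0,0,-3,0,40],[22,0,1.5,0,40],[0,0,0,0,40],[0,0,4,0,40],[0,0,0,0,40]]]'

```text
time_s: 28.15
tcp_pos: [0.6329, -0.2055, 0.0679]
tool_rot: [-3.13, -0.057, -0.005]
force: [0.9, -0.2, -0.9]
width: 0.0431
```

Call:
jog_arm --plan '[[[4,0,-4,0,40],[6,0,0,0,40],[0,0,0,0,40],[0,0,3,0,40],[0,0,2,0,40],[0,0,0,0,40]]]'

```text
time_s: 28.9
tcp_pos: [0.6429, -0.2055, 0.0678]
tool_rot: [-3.129, -0.056, -0.005]
force: [-2.6, 0.6, 2.3]
width: 0.043
```

Contact made. Dragging -x with a little pressure.

Call:
jog_arm --plan '[[[-3,0,1.5,0,40],[-4,0,1,0,40],[-4,0,1,0,40],[-4,0,1,0,40]]]'

```text
time_s: 29.4
tcp_pos: [0.6338, -0.2058, 0.0671]
tool_rot: [-3.132, -0.072, -0.003]
force: [4.8, 0.5, 5.7]
width: 0.0432
```

```bash
python3 ring.py
```

```text
[[320. 292.  58.]
 [320. 322.  47.]
 [308. 244.  56.]
 [336. 244.  59.]
 [304. 306.  44.]]
[79, 94, 235, 236, 236, 236, 232, 78, 72, 65, 99, 109, 135, 134, 133, 51, 50, 50, 50, 51, 50, 50, 50, 50, 50, 51, 50, 64, 132, 133, 136, 166, 166, 32, 11, 12, 13, 12, 11, 11, 10, 12, 12]
[ 0.63383319 -0.20579843  0.06705703] [-3.13228974 -0.07154919 -0.00346919] [4.81233539 0.46863718 5.73332189] 0.0432462120624932 29.4
70 [[320. 302.]]
80 [[320. 323.]]
90 [[320. 338.]]
```

Call:
jog_arm --plan '[[[-4,0,0.5,0,40],[-4,0,0.5,0,40],[-3,0,0.5,0,40]]]'

```text
time_s: 29.82
tcp_pos: [0.6247, -0.206, 0.067]
tool_rot: [-3.133, -0.078, -0.003]
force: [5.2, -0.4, 5.9]
width: 0.0438
```

```bash
python3 ring.py
```

```text
[[318. 292.  58.]
 [316. 312.  38.]
 [304. 232.  54.]
 [324. 330.  58.]
 [300. 300.  35.]]
[81, 99, 237, 238, 237, 237, 234, 79, 75, 71, 117, 120, 136, 136, 134, 51, 51, 51, 50, 51, 50, 51, 51, 51, 50, 52, 51, 69, 134, 134, 141, 168, 168, 28, 12, 12, 12, 12, 13, 11, 12, 12, 14]
[ 0.62466074 -0.20595958  0.06695133] [-3.13349990e+00 -7.84172166e-02 -2.98837628e-03] [ 5.22385601 -0.42695938  5.89773219] 0.04379036192888218 29.825
70 [[320. 301.]]
80 [[320. 322.]]
90 [[320. 338.]]
```

```bash
python3 - <<'E'
from h import *
b=imaging.capture("side")[:,:,::-1]; a=imaging.capture("wrist")[:,:,::-1]; s=imaging.capture("scene")[:,:,::-1]
v=np.vstack([np.hstack([cv2.resize(b[140:190,315:365],(400,400),interpolation=2),cv2.resize(s[225:285,195:255],(400,400),interpolation=2)]),cv2.copyMakeBorder(a[200:400],0,0,80,80,0)])
cv2.imwrite("pics/t6.png",v)
E
```

```text
(no output)
```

View pics/t6.png

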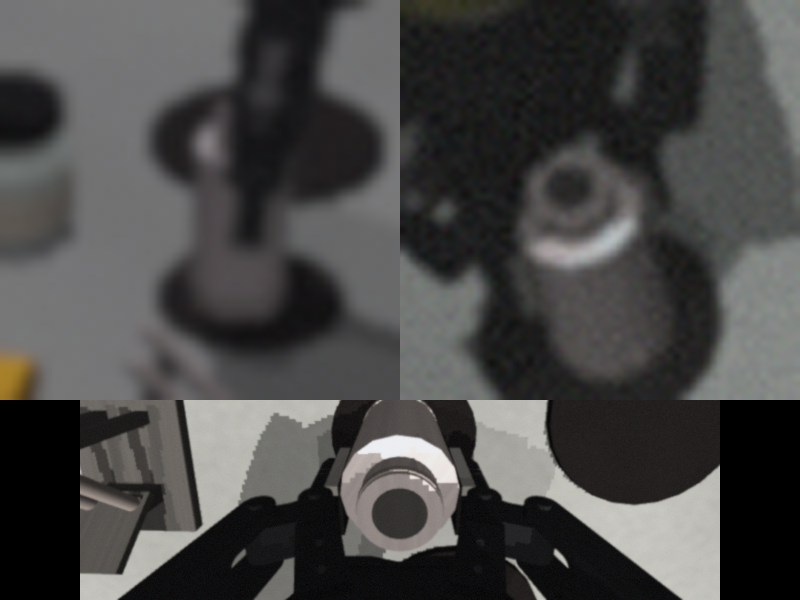

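The side view shows the can upright with vertical edges, base near the pad's middle and clear rubber all round. The wrist and scene views agree. I'll ease the load off and release.

Call:
jog_arm --plan '[[[2,0,0,0,40],[0,0,0,0,40]]]'

```text
time_s: 30.28
tcp_pos: [0.6248, -0.206, 0.0671]
tool_rot: [-3.133, -0.075, -0.004]
force: [2.6, 0.2, 3.2]
width: 0.0432
```

```bash
python3 ring.py | tail -4; python3 - <<'E'
from h import *
b=imaging.capture("side"); g=cv2.GaussianBlur(cv2.cvtColor(b,7),(3,3),0).astype(int)
for r in range(160,181,3):
    d=np.diff(g[r]); print(r,"L",330+np.argmax(np.abs(d[330:345])),"R",345+np.argmax(np.abs(d[345:358])),g[r,334:358:2].tolist())
E
```

```text
[ 0.62475723 -0.20602704  0.06705239] [-3.13266968 -0.07509105 -0.0035686 ] [2.58650607 0.22934043 3.18422175] 0.043203171182463966 30.275
70 [[320. 301.]]
80 [[320. 323.]]
90 [[320. 338.]]
160 L 334 R 349 [81, 41, 46, 81, 73, 35, 24, 23, 29, 31, 31, 31]
163 L 343 R 357 [112, 100, 76, 69, 67, 44, 25, 32, 44, 37, 34, 40]
166 L 343 R 347 [114, 114, 100, 76, 73, 50, 28, 50, 71, 85, 93, 98]
169 L 338 R 347 [113, 113, 98, 76, 72, 49, 35, 57, 79, 99, 104, 104]
172 L 336 R 353 [111, 96, 72, 72, 77, 75, 72, 70, 57, 53, 75, 96]
175 L 334 R 356 [90, 46, 46, 69, 78, 78, 78, 71, 46, 23, 27, 51]
178 L 334 R 357 [87, 41, 35, 48, 62, 65, 63, 54, 32, 19, 19, 27]
```

Call:
jog_arm --plan '[[[1,0,0,0,40],[0,0,0,0,44],[0,0,0,0,45],[0,0,0,0,47],[0,0,0,0,50],[0,0,0,0,60],[0,0,0,0,75],[0,0,0,0,75],[0,0,0,0,75]]]'

```text
time_s: 31.5
tcp_pos: [0.622, -0.2059, 0.0643]
tool_rot: [-3.131, -0.068, -0.004]
force: [-0.3, -0.4, 0.1]
width: 0.075
```

```bash
python3 ring.py
```

```text
[[318. 290.  59.]
 [312. 310.  39.]
 [310. 230.  59.]
 [316. 330.  58.]
 [334. 322.  47.]]
[87, 237, 238, 238, 238, 237, 115, 79, 73, 113, 146, 228, 140, 138, 98, 51, 51, 51, 51, 51, 51, 51, 51, 51, 51, 51, 52, 106, 135, 135, 148, 169, 144, 13, 11, 11, 13, 13, 12, 12, 12, 13, 13]
[ 0.62202089 -0.20592957  0.06432295] [-3.13141738 -0.06758509 -0.00443861] [-0.33041209 -0.41307935  0.05189042] 0.07495071218169656 31.5
70 [[320. 307.]]
80 [[320. 329.]]
90 [[320. 344.]]
```

Call:
jog_arm --plan '[[[0,0,-10,0,80],[0,0,-25,0,85],[0,0,-40,0,85],[0,0,-50,0,85],[0,0,-50,0,85],[0,0,0,0,85],[0,0,0,0,85]]]'

```text
time_s: 32.42
tcp_pos: [0.6094, -0.208, 0.2483]
tool_rot: [-3.132, -0.07, -0.005]
force: [0.2, 0.6, -0.7]
width: 0.0852
```

```bash
python3 - <<'E'
from h import *
o=monitor.get_obs(); a=imaging.capture("wrist")[:,:,::-1]; C=cam("wrist",o); print(o["tcp_pos"],o["force"],o["time_s"])
g=cv2.medianBlur(cv2.cvtColor(a,6),5); m=((g>75)&(cv2.cvtColor(a,41)[:,:,1]<60)).astype(np.uint8)
# pad = dark blob; can = light blob enclosed by it
d=(g<62).astype(np.uint8); print("pad?"); discs(C,d[:,:],.005,800)
for z,nm in ((.099,"neck"),):
    c=cv2.HoughCircles(g,cv2.HOUGH_GRADIENT,1,20,param1=80,param2=18,minRadius=10,maxRadius=40)
    for x,y,r in (c[0][:6] if c is not None else []):
        P=cast(C,[[x,y],[x+r,y]],z); print("circle",x,y,r,P[0].round(4),"D mm",round(2e3*np.linalg.norm(P[1]-P[0]),1))
for n in ((.627,-.205),):
    print("proj pad centre top, neck top if upright there",proj(C,[[*n,.005],[*n,.099]]).round(1))
b=imaging.capture("side")[:,:,::-1]; s=imaging.capture("scene")[:,:,::-1]
for k,im in(("side",b),("scene",s)):
    C=cam(k); im0=cv2.imread(f"pics/{k}0.png"); df=(cv2.absdiff(cv2.GaussianBlur(im,(3,3),0),cv2.GaussianBlur(im0,(3,3),0)).max(2)>25)
    P=proj(C,[[.6265,-.205,.005],[.6265,-.205,.085],[.6265,-.205,.099]]).round(1); print(k,"upright axis base/shoulder/neck",P.tolist())
    g=cv2.GaussianBlur(cv2.cvtColor(im,6),(3,3),0).astype(int); u=int(P[0][0])
    for r in range(int(P[2][1])-4,int(P[0][1])+8,3 if k=="side" else 4): print(r,u-16,g[r,u-16:u+18:2].tolist())
cv2.imwrite("pics/fw.png",a);cv2.imwrite("pics/fs.png",b);cv2.imwrite("pics/fsc.png",s)
E
```

```text
[ 0.60935404 -0.20795046  0.24826521] [ 0.16144433  0.60947795 -0.73004135] 32.425
pad?
px [319. 352.] xy 0.3006 -0.198 Dencl mm 886.0 Darea 325.8
px [350. 280.] xy 0.4876 -0.2425 Dencl mm 121.3 Darea 119.2
px [321. 171.] xy 0.6262 -0.207 Dencl mm 88.5 Darea 86.8
px [450. 157.] xy 0.6421 -0.3554 Dencl mm 121.5 Darea 119.2
px [371.  36.] xy 0.7704 -0.2601 Dencl mm 69.2 Darea 66.2
px [142.  28.] xy 0.7852 -0.016 Dencl mm 78.0 Darea 49.3
circle 320.5 170.5 38.2 [ 0.6407 -0.2069  0.099 ] D mm 65.7
circle 366.5 34.5 37.1 [ 0.748  -0.2435  0.099 ] D mm 58.3
circle 360.5 55.5 32.4 [ 0.7326 -0.2391  0.099 ] D mm 51.6
circle 156.5 77.5 29.3 [ 0.7175 -0.0733  0.099 ] D mm 48.4
circle 433.5 294.5 26.6 [ 0.5228 -0.3133  0.099 ] D mm 50.4
circle 142.5 54.5 27.1 [ 0.7352 -0.0638  0.099 ] D mm 44.3
proj pad centre top, neck top if upright there [[319.5 171.7]
 [318.4 186.1]]
side upright axis base/shoulder/neck [[346.1, 176.9], [347.2, 158.1], [347.4, 154.7]]
150 330 [116, 116, 116, 114, 106, 94, 85, 77, 72, 70, 74, 81, 91, 103, 112, 114, 115]
153 330 [116, 115, 99, 66, 44, 46, 84, 91, 88, 84, 51, 
[... 972 characters left out ...]
23, 124, 105, 92, 85, 87, 86, 83, 87, 85, 84]
251 208 [131, 142, 143, 158, 159, 114, 88, 97, 156, 182, 168, 115, 87, 87, 86, 86, 83]
255 208 [126, 132, 153, 175, 170, 133, 115, 138, 162, 125, 154, 164, 89, 80, 86, 85, 86]
259 208 [124, 127, 154, 183, 146, 107, 99, 95, 107, 159, 179, 118, 56, 51, 74, 87, 99]
263 208 [81, 70, 64, 99, 152, 171, 176, 170, 156, 121, 85, 66, 59, 40, 36, 53, 104]
267 208 [55, 34, 30, 46, 76, 82, 86, 83, 81, 80, 76, 70, 63, 46, 36, 36, 44]
271 208 [36, 30, 31, 35, 58, 80, 84, 85, 83, 82, 80, 73, 65, 57, 42, 37, 38]
275 208 [38, 32, 37, 34, 47, 73, 85, 84, 84, 82, 80, 77, 70, 58, 43, 38, 39]
279 208 [46, 34, 35, 38, 36, 43, 62, 80, 83, 83, 84, 75, 55, 42, 40, 39, 54]
```

```bash
python3 -c "
from plant import hand_in
print(hand_in())"
```

```text
the job is handed in; nothing more can be done
None
```

The can now stands on its base, neck up, on the 90 mm pad. Before that it lay in the sloped rest and I let go of it there. I handed the job in at about 32.5 s of the 64 s allowed, and hand-in gave no verdict.

- **Sloped rest:** I took the can from the cradle with a grip setting of 20–22 N and lowered it so the rod tips turned it to 45° in the jaws. After release, the neck sat 4.2 mm behind the rod tips along the slope direction, against about 4.6 mm predicted for a can fully home.
- **Pad:** I took the can again nearer the neck. Friction on the rubber was too low (about 0.5) to turn it from 45°, so dragging it upright slid instead of tilting. I used the pad's 5 mm edge as a stop to get it nearly upright, then finished on top of the pad. That meant touching it down on the bench beside the pad and sliding it slightly.
- **Last checks:** In the side view the can is vertical, about 5 mm off the pad's centre, with rubber showing all round. The gripper is open and about 0.18 m above, touching nothing. Contact forces I read stayed under about 10 N.
- **Disagreements:** The tilt estimate from the wrist camera said about 77° when the side view and the grip height said upright. I trusted the side view, and it still showed the can vertical after release. The tool had also drifted to about 4° of tilt from the contact moves.
- **Not fully checked:** I confirmed the jar had stayed in place but did not re-measure the shock, end cap or wrench; no planned move went close to them.

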